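Pop the fuse hatch of the welding control unit

ROBOT

A 6-joint arm with a two-finger parallel gripper is mounted at the origin on the work surface. World frame = base frame: x ahead of the robot, y to its left, z up, the work surface at z = 0. Lengths are in m, angles in rad, forces in N, time in s.
With the tool pointing down it reaches from about 0.35 to 0.975 m from the base axis. Payload 4.9 kg.
Tool frame: the origin (TCP) lies midway between the tips of the shut fingers; the grasp point (between the pads) lies 19 mm behind it (ctrl.tcp_to_grasp is the distance from the TCP to the grasp point, in m); z points along the fingers, y is the line along which they close (so a half turn about z gives the same grasp; the last joint's range is limited). The gripper opens to 85 mm and grips with 20 to 120 N. Pads are 22 mm wide; open, the fingers measure 114 mm over their backs; the gripper's body (76 mm by 85 mm) begins 54 mm behind the grasp point. The pads swing forward as they close: fully open they stand 13 mm farther back than shut.
Start: joints at [-1.414, 0.053, 1.613, -0, 1.476, -0.119], TCP at [0.17, -0.601, 0.231] pointing down, gripper open.
Joint ranges: [-3.01, 3.01], [-1.01, 2.22], [0.06, 2.58], [-1.02, 4.17], [0.09, 2.62], [-3.14, 3.14]. Speed limits (rad/s): [2.57, 2.57, 3.14, 3.14, 3.14, 3.14].

INTERFACE

Orientations are given as a rotation vector (axis times angle).
In Python, from station import ctrl gives the robot as it stands.
- The arm moves only by the shell command python3 jog.py 'ROWS' [FORCE]. ROWS is rows parted by semicolons, their numbers by spaces, 1 to 20 of them, each of 7 numbers: the finger opening in m, then dx, dy, dz in m, then a rotation vector rx, ry, rz in rad; each row is the pose to reach, as a shift and turn from the pose commanded when the command began, along the tool's axes at that moment; what a row does not reach only later rows make up. A row lasts 1/12 s, in which the tool goes at most 0.0417 m and 0.125 rad, less where a joint would pass 70% of its speed; a pose out of reach is approached as far as the arm can. The fingers move at their own pace and stop on an object; FORCE is the grip in N (left out, the last holds). Time passes only in rows, so rows that do not move let the fingers close. It prints the time, the measured TCP pose, the force, the opening and the grip force at its end.
- ctrl.get_obs(): the state, without advancing time (a new reading comes with each control period).
- ctrl.get_image(name): name is "scene" or "top"; returns the picture (480x640x3 uint8, red, green, blue); there is no depth.
- ctrl.camera_params(name): a dict with "fx", "fy", "cx", "cy" (pixels), "k1" (the pictures are not rectified: a ray, as slopes to the right and down, at radius r is drawn at 1 + k1 r^2 times it, then the intrinsics apply), "T" (4x4, takes a point from camera to world coordinates). Camera axes: x right, y down, z forward; pixel columns grow to the right and rows downward; lengths in m; the calibration is good to about 2 mm. A picture is of the moment at which its call begins. camera_params takes no time and is no camera call.
- ctrl.finish_job(): hands the job in; it is judged then, once.
The state is a dict: "t": time; "q": joint angles; "dq": joint speeds; "effort": joint torques, N m; "tool_pos": TCP position; "tool_rot": TCP orientation; "contact_force": force on the tool from outside, world axes, zero at the start; "wrist_torque": the same for the moment, N m; "opening": finger opening in m; "grip_force": force on a finger pad.
Only numpy, scipy, OpenCV 4.12 (cv2) and the standard library are available. Lean on these libraries where they do the work, as an engineer would, in place of code of your own. Each camera call takes 0.05 s, during which the arm holds its last target. There are 200 camera calls.

TASK

A steel bar has been left lying across the fuse hatch in the top of the welding control unit. With the fingertips, push the bar along the top until it is completely off the hatch and lies flat on the empty part of the tray top (do not lift it, do not push it over the edge), then press the hatch pad fully in once and let go, so that the push-push latch releases and the hatch pops open. Leave it standing open (do not push it shut again), and leave the jar on the tray top and the hammer, brush and welded tee on the bench where they are.

Things in the scene. Friction and masses are not known exactly. Their poses are not given: they have to be found in the camera images.
- unit: grey welding control unit, fixed on the bench, 220 (its x) x 360 (its y) mm, deck (flat top) 120 mm up with an 8 mm high, 5 mm wide rubber rim all round; origin under its centre at bench height, axes along its sides, z up. The hatch opening in the deck is 93 (x) x 83 (y) mm, centred at x 0, y +70 mm
- deck_centre (a point): point on the deck surface over the unit's origin, in the middle of the top; the empty part of the deck runs from unit y +28 to about y -95 mm, beyond which the jar stands
- hatch (a joint): grey plastic fuse hatch, angle in rad: 0 shut and latched, -0.13 pressed fully in (hard stop), 1.15 open (stop). It takes about 5 N at the pad to move it, trips when pressed past about -0.09 (6 mm at the pad), and lets go when the finger is raised: a spring swings it up in under 1 s and holds it at 1.15. Pressed shut and fully in again, it latches again
- hatch_hinge (a point): middle of the hatch's hinge line, at unit x +45 mm (line along unit y). The hatch, 90 (x) x 80 (y) x 4 mm, reaches from it to unit x -45 mm; its top lies 3 mm below the deck when shut
- hatch_pad (a point): centre of the top face of the press pad, a raised rubber rectangle of 20 (x) x 40 (y) mm, 1.5 mm high, on the hatch, 68 mm from the hinge and 22 mm from the free edge; 1.5 mm below the deck when shut. It goes 9 mm down to the stop, and swings up with the hatch (62 mm higher when open)
- bar: loose flat steel bar, 130 (its x) x 40 (its y) x 10 mm, about 0.4 kg, lying flat across the hatch with its ends on the deck, its long side roughly along the unit's x; origin at the centre of its underside
- jar: bystander: closed jar of contact tips, diameter 42, height 60 mm, standing on the deck near the corner at unit x +50, y -135 mm; origin under its centre
- hammer: bystander: hammer lying on the bench; origin under its middle
- brush: bystander: wire brush with a wooden back, about 270 x 28 x 36 mm, on the bench; origin under its middle
- tee: bystander: welded T-sample, 120 x 60 x 56 mm, dark steel, on the bench; origin under its centre
- latch_cam (a joint): sideways cam of the latch, inside the unit, travel in m: 0 latched at the start, above +0.005 once the hatch has been pressed in far enough, about -0.009 after it has popped open

How it is judged:
By the outcome, as a careful person would: the job done as asked, in the order asked, and still so for the second after the job is handed in, with the robot touching nothing.
It also fails if it takes over 45 s, if anything falls off the work surface, if the arm or the gripper's body presses on something with over 40 N, if the wrist force passes 120 N, or if a joint passes its speed limit or range.

## Working session

There is one attempt and no reset: what is moved stays moved. The work goes in short steps, Python scripts to look and compute and a shell command to move; the robot and the scene stay as the last step left them, time stands still between calls to the robot, and variables do not carry over. Pictures are saved under pics/ and viewed, at most 10 in all, crops included, and the job is handed in when it is done.

```bash
ls; mkdir -p pics; python3 - <<'E'
from station import ctrl
import cv2
for n in("scene","top"):
    cv2.imwrite(f"pics/{n}0.png",ctrl.get_image(n)[:,:,::-1]); print(n,ctrl.camera_params(n))
o=ctrl.get_obs();print(o["tool_pos"],o["tool_rot"],o["t"])
E
```

```text
jog.py
pics
station.py
scene {'fx': 534.9587926167294, 'fy': 534.9587926167294, 'cx': 325.0987704684071, 'cy': 242.88991068799842, 'k1': -0.05304316264763892, 'T': array([[ 0.44820643,  0.61702271, -0.64683381,  1.4180397 ],
       [ 0.89388916, -0.30243046,  0.33090479, -0.48032436],
       [ 0.00855352, -0.72651138, -0.68710119,  1.08733082],
       [ 0.        ,  0.        ,  0.        ,  1.        ]])}
top {'fx': 470.8219575331767, 'fy': 470.8219575331767, 'cx': 320.0160734689595, 'cy': 244.80485038061258, 'k1': 0.004591355720511605, 'T': array([[ 1.01691390e-02, -9.86382460e-01,  1.64153074e-01,
         3.42501549e-01],
       [-9.99945076e-01, -1.04475571e-02, -8.32799333e-04,
         1.09124528e-02],
       [ 2.53645727e-03, -1.64135589e-01, -9.86434526e-01,
         1.21681919e+00],
       [ 0.00000000e+00,  0.00000000e+00,  0.00000000e+00,
         1.00000000e+00]])}
[ 0.17011155 -0.6008002   0.23016385] [-3.10988822e+00 -4.31559912e-01  4.93356807e-05] 0.1
```

View pics/scene0.png

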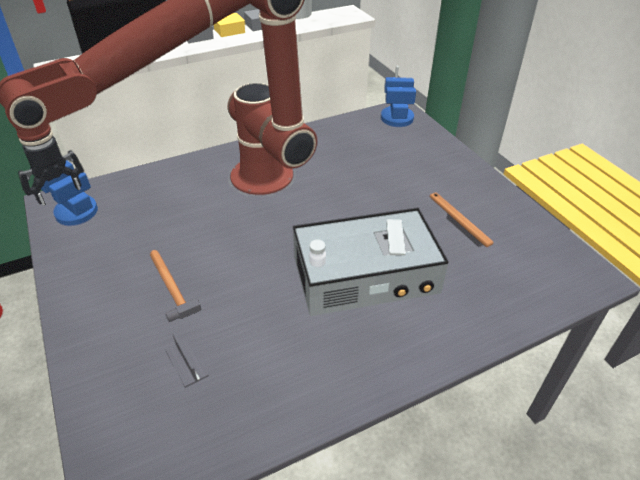

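View pics/top0.png

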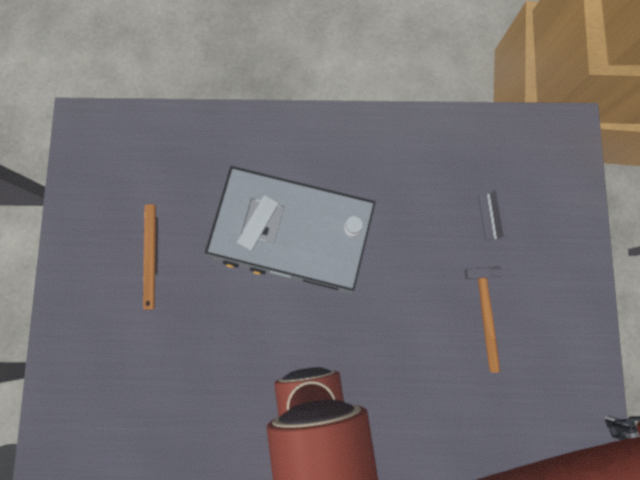

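The scene view shows the unit at about (370,260), with the jar at (317,250) and the bar at (397,237). In the top view the unit's corners are about (232,167), (375,202), (353,290) and (206,252), the bar runs from (270,200) to (245,247), and the jar is at (353,226). Next I'll enlarge both.

```bash
python3 - <<'E'
import cv2
t=cv2.imread("pics/top0.png")[160:295,200:380]; s=cv2.imread("pics/scene0.png")[205:315,290:450]
cv2.imwrite("pics/t1.png",cv2.resize(t,None,fx=4,fy=4,interpolation=2)); cv2.imwrite("pics/s1.png",cv2.resize(s,None,fx=5,fy=5,interpolation=2))
E
```

```text
(no output)
```

View pics/t1.png

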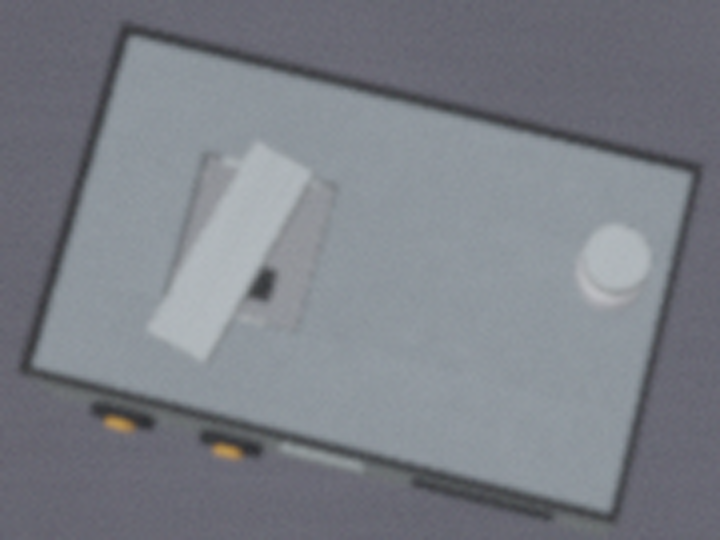

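View pics/s1.png

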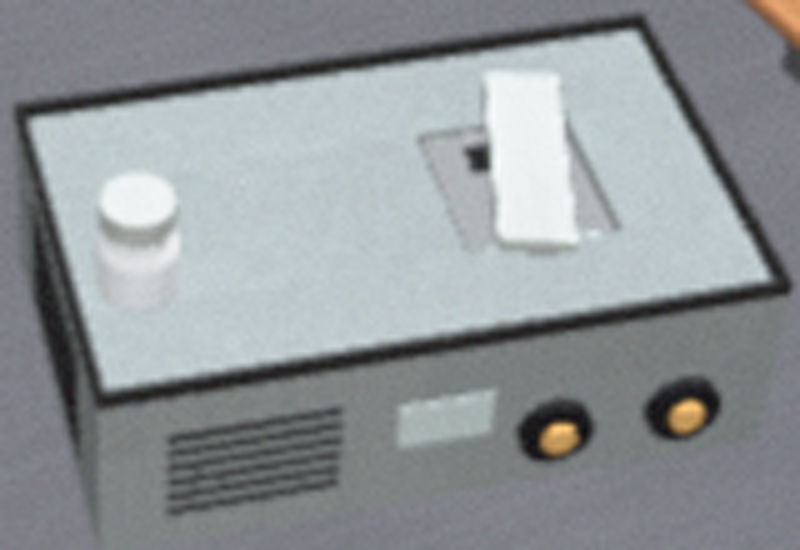

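In the top crop the rim corners are at (123,24), (701,165), (615,522) and (22,372), with the bar top corners at (259,140), (312,170), (207,362) and (146,328). In the scene crop the rim corners are at (643,15), (791,288), (102,405) and (17,106), with the bar corners at (499,240), (577,241), (560,75) and (485,72). The dark pad shows just beside the bar.

```bash
cat > vis.py <<'E'
import numpy as np, cv2
from scipy.spatial.transform import Rotation as R
from station import ctrl
def ray(n,px):
    p=ctrl.camera_params(n); s=(np.array(px,float)-[p["cx"],p["cy"]])/[p["fx"],p["fy"]]; d=s.copy()
    for _ in range(9): s=d/(1+p["k1"]*(s@s))
    T=p["T"]; v=T[:3,:3]@[*s,1]; return T[:3,3],v/np.linalg.norm(v)
def tri(a,b):   # pixel in top, pixel in scene -> point, gap
    (o1,d1),(o2,d2)=ray("top",a),ray("scene",b)
    k=np.linalg.lstsq(np.c_[d1,-d2],o2-o1,rcond=None)[0]; p,q=o1+k[0]*d1,o2+k[1]*d2
    return (p+q)/2,np.linalg.norm(p-q)
def at(n,px,z):
    o,d=ray(n,px); return o+d*(z-o[2])/d[2]
def tc(c): return ((np.array(c)+.5)/4-.5+[200,160])
def sc(c): return ((np.array(c)+.5)/5-.5+[290,205])
E
python3 - <<'E'
from vis import *
T=[(123,24),(701,165),(615,522),(22,372)];S=[(791,288),(102,405),(17,106),(643,15)]
U=[]
for a,b in zip(T,S):
    p,g=tri(tc(a),sc(b));U.append(p);print("rim",p.round(4),round(g,4))
U=np.array(U); L=np.array([(.11,.18),(.11,-.18),(-.11,-.18),(-.11,.18)])
w=U[:,:2]-U[:,:2].mean(0); z=((w[:,0]+1j*w[:,1])*(L[:,0]-1j*L[:,1])).sum(); yaw=np.angle(z)
c=U[:,:2].mean(0); print("unit",c.round(4),"yaw",yaw,"sizes",[np.linalg.norm(U[i]-U[i-1]).round(3) for i in range(4)])
M=np.array([[np.cos(yaw),np.sin(yaw)],[-np.sin(yaw),np.cos(yaw)]])
BT=[(259,140),(312,170),(207,362),(146,328)];BS=[(577,241),(499,240),(485,72),(560,75)]
for a,b in zip(BT,BS):
    p,g=tri(tc(a),sc(b));print("bar",p.round(4),round(g,4),"unit",(M@(p[:2]-c)).round(4))
o=ctrl.get_obs();Rt=R.from_rotvec(o["tool_rot"]).as_matrix();print(Rt.round(3))
print("pad",c+M.T@[-.023,.07])
E
```

```text
rim [0.7149 0.2282 0.128 ] 0.0004
rim [ 0.6317 -0.1187  0.1274] 0.0021
rim [ 0.4186 -0.0674  0.13  ] 0.0011
rim [0.5027 0.279  0.13  ] 0.0029
unit [0.567  0.0803] yaw -0.2365152522948572 sizes [np.float64(0.218), np.float64(0.357), np.float64(0.219), np.float64(0.356)]
bar [0.6427 0.1444 0.1337] 0.0024 unit [0.0585 0.08  ]
bar [0.6241 0.1111 0.1328] 0.0009 unit [0.0483 0.0433]
bar [0.5091 0.1708 0.1338] 0.0027 unit [-0.0775  0.0744]
bar [0.5288 0.2069 0.1332] 0.0023 unit [-0.0668  0.1142]
[[ 0.962  0.272 -0.   ]
 [ 0.272 -0.962  0.002]
 [ 0.    -0.002 -1.   ]]
pad [0.56103463 0.15369824]
```

```bash
cat >> vis.py <<'E'
C=np.array([.567,.0803]); YAW=-.2365
M=np.array([[np.cos(YAW),np.sin(YAW)],[-np.sin(YAW),np.cos(YAW)]])
def go(u,z,yaw=YAW):  # unit xy, world z, world yaw of tool y
    o=ctrl.get_obs(); r=R.from_rotvec(o["tool_rot"])
    x=np.r_[C+M.T@np.array(u),z]; ty=np.array([np.cos(yaw),np.sin(yaw),0]); tz=np.array([0,0,-1.])
    g=R.from_matrix(np.c_[np.cross(ty,tz),ty,tz])
    print("t",o["t"],"shift",r.inv().apply(x-o["tool_pos"]).round(4),"rot",(r.inv()*g).as_rotvec().round(4),"world",x.round(4))
    print("now unit",(M@(o["tool_pos"][:2]-C)).round(4),"z",o["tool_pos"][2].round(4),"F",o["contact_force"].round(2))
E
python3 -c "
from vis import *
go((-.01,.142),.19)"
r="0.06 0.628 -0.676 0 0 0 -1.0585"; python3 jog.py '0.06 0.628 -0.676 0 0 0 -1.0585;0.06 0.628 -0.676 0 0 0 -1.0585;0.06 0.628 -0.676 0 0 0 -1.0585;0.06 0.628 -0.676 0 0 0 -1.0585;0.06 0.628 -0.676 0 0 0 -1.0585;0.06 0.628 -0.676 0 0 0 -1.0585;0.06 0.628 -0.676 0 0 0 -1.0585;0.06 0.628 -0.676 0 0 0 -1.0585;0.06 0.628 -0.676 0 0 0 -1.0585;0.06 0.628 -0.676 0 0 0 -1.0585;0.06 0.628 -0.676 0 0 0 -1.0585;0.06 0.628 -0.676 0 0 0 -1.0585;0.06 0.628 -0.676 0 0 0 -1.0585;0.06 0.628 -0.676 0 0 0 -1.0585;0.06 0.628 -0.676 0 0 0 -1.0585;0.06 0.628 -0.676 0 0 0 -1.0585;0.06 0.628 -0.676 0 0 0 -1.0585;0.06 0.628 -0.676 0 0 0 -1.0585;0.06 0.628 -0.676 0 0 0 -1.0585;0.06 0.628 -0.676 0 0 0 -1.0585' 20; python3 -c "
from vis import *
go((-.01,.142),.15)"
```

```text
t: 1.77
tool_pos: [0.5499, 0.1428, 0.2308]
tool_rot: [-2.467, -1.945, 0.001]
contact_force: [0.2, -0.4, -0.2]
opening: 0.0597
grip_force: 0.0
t 1.7667 shift [0.0853 0.0213 0.0807] rot [-0.0005  0.0003  0.0006] world [0.5905 0.2207 0.15  ]
now unit [-0.0312  0.0568] z 0.2308 F [ 0.18 -0.45 -0.17]
```

```bash
python3 jog.py '0.06 0.085 0.021 0 0 0 0;0.06 0.085 0.021 0 0 0 0;0.06 0.085 0.021 0 0 0 0;0.06 0.085 0.021 0.04 0 0 0;0.06 0.085 0.021 0.08 0 0 0;0.06 0.085 0.021 0.08 0 0 0;0.06 0.085 0.021 0.08 0 0 0'; python3 -c "
from vis import *
go((-.01,.142),.12)
cv2.imwrite('pics/s2.png',cv2.resize(ctrl.get_image('scene')[190:315,290:450,::-1],None,fx=4,fy=4,interpolation=2))"
```

```text
t: 2.35
tool_pos: [0.5875, 0.2176, 0.1478]
tool_rot: [-2.466, -1.942, 0.011]
contact_force: [0.5, 1.2, 0.8]
opening: 0.0601
grip_force: 0.0
t 2.35 shift [0.0038 0.0024 0.0278] rot [-0.0068  0.0035 -0.0001] world [0.5905 0.2207 0.12  ]
now unit [-0.0122  0.1383] z 0.1478 F [0.54 1.21 0.79]
```

View pics/s2.png

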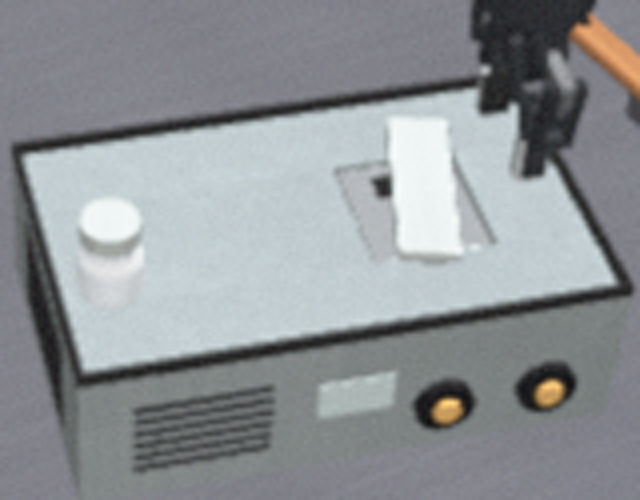

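The fingers are at about (495,100) and (530,165) in the crop, on the far side of the bar and clear of it. Now I'll go down in small steps to touch the deck.

```bash
python3 jog.py '0.06 0.002 0 0.010 0 0 0;0.06 0.002 0 0.016 0 0 0;0.06 0.002 0 0.02 0 0 0;0.06 0.002 0 0.022 0 0 0;0.06 0.002 0 0.022 0 0 0;0.06 0.002 0 0.022 0 0 0'; python3 jog.py '0.06 0 0 0.002 0 0 0;0.06 0 0 0.002 0 0 0;0.06 0 0 0.002 0 0 0';python3 -c "
from vis import *
go((-.01,.142),.12)"
```

```text
t: 2.9
tool_pos: [0.5906, 0.2202, 0.1296]
tool_rot: [2.468, 1.944, 0.001]
contact_force: [0.1, -0.4, -0.1]
opening: 0.0597
grip_force: 0.0
t: 3.15
tool_pos: [0.5905, 0.2202, 0.1273]
tool_rot: [2.468, 1.944, -0.0]
contact_force: [-0.2, -0.0, -0.4]
opening: 0.0601
grip_force: 0.0
t 3.15 shift [ 0.0005 -0.0001  0.0073] rot [ 0.  0. -0.] world [0.5905 0.2207 0.12  ]
now unit [-0.0099  0.1415] z 0.1273 F [-0.16 -0.03 -0.41]
```

```bash
for i in 1 2 3 ; do python3 jog.py '0.06 0 0 0.002 0 0 0;0.06 0 0 0.002 0 0 0;0.06 0 0 0.002 0 0 0' | grep -E "pos|contact"; done
```

```text
tool_pos: [0.5903, 0.2202, 0.1251]
contact_force: [-0.4, 0.6, 0.2]
tool_pos: [0.5903, 0.2202, 0.123]
contact_force: [0.6, 0.4, -0.6]
tool_pos: [0.5904, 0.2202, 0.1211]
contact_force: [-0.3, -0.9, -0.5]
```

```bash
for i in 1 2 3; do python3 jog.py '0.06 0 0 0.0015 0 0 0;0.06 0 0 0.0015 0 0 0;0.06 0 0 0.0015 0 0 0' | grep -E "pos|contact"; done
```

```text
tool_pos: [0.5904, 0.2202, 0.1197]
contact_force: [-0.2, 0.3, 0.8]
tool_pos: [0.5904, 0.2202, 0.1181]
contact_force: [0.6, 0.3, 0.4]
tool_pos: [0.5904, 0.2202, 0.1167]
contact_force: [-0.4, 0.2, -0.6]
```

```bash
for i in 1 2 ; do python3 jog.py '0.06 0 0 0.0015 0 0 0;0.06 0 0 0.0015 0 0 0;0.06 0 0 0.0015 0 0 0' | grep -E "pos|contact"; done
```

```text
tool_pos: [0.5904, 0.2202, 0.1152]
contact_force: [-0.4, 0.1, -0.6]
tool_pos: [0.5907, 0.2203, 0.115]
contact_force: [-2.0, -1.5, 5.2]
```

```bash
python3 jog.py '0.06 0 0 -0.0045 0 0 0;0.06 0 0 -0.0045 0 0 0;0.06 -0.006 0 -0.0045 0 0 0;0.06 -0.012 0 -0.0045 0 0 0;0.06 -0.017 0 -0.0045 0 0 0;0.06 -0.022 0 -0.0045 0 0 0;0.06 -0.027 0 -0.0045 0 0 0;0.06 -0.032 0 -0.0045 0 0 0;0.06 -0.037 0 -0.0045 0 0 0;0.06 -0.042 0 -0.0045 0 0 0;0.06 -0.047 0 -0.0045 0 0 0;0.06 -0.052 0 -0.0045 0 0 0;0.06 -0.057 0 -0.0045 0 0 0;0.06 -0.062 0 -0.0045 0 0 0;0.06 -0.067 0 -0.0045 0 0 0;0.06 -0.072 0 -0.0045 0 0 0;0.06 -0.072 0 -0.0045 0 0 0'; python3 -c "
from vis import *
go((-.01,.142),.12)
a=cv2.resize(ctrl.get_image('scene')[205:315,290:450,::-1],None,fx=4,fy=4,interpolation=2)
cv2.imwrite('pics/s3.png',a)"
```

```text
t: 6.57
tool_pos: [0.5735, 0.149, 0.1184]
tool_rot: [2.468, 1.943, -0.001]
contact_force: [0.2, 0.5, 0.2]
opening: 0.0601
grip_force: 0.0
t 6.5667 shift [ 0.0736 -0.0003 -0.0017] rot [ 0.0001  0.0011 -0.0006] world [0.5905 0.2207 0.12  ]
now unit [-0.0098  0.0684] z 0.1184 F [0.21 0.51 0.2 ]
```

View pics/s3.png

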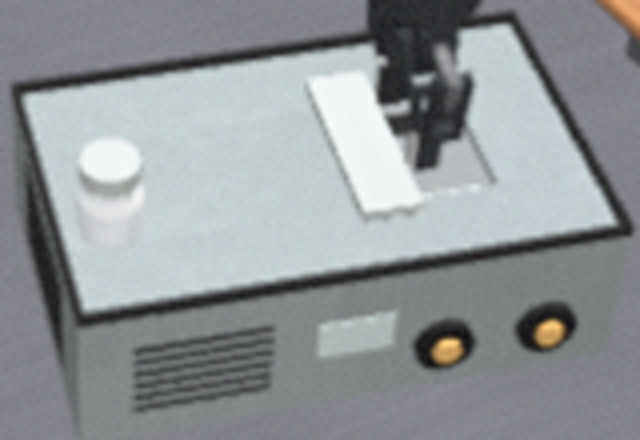

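The bar has turned parallel to the unit (corners near (310,78), (365,215) and (425,200)) and is moving toward the empty deck, with both fingers behind it. I'll push another 76 mm, back off slightly, and rise.

```bash
python3 jog.py '0.06 -0.005 0 0 0 0 0;0.06 -0.010 0 0 0 0 0;0.06 -0.015 0 0 0 0 0;0.06 -0.020 0 0 0 0 0;0.06 -0.025 0 0 0 0 0;0.06 -0.030 0 0 0 0 0;0.06 -0.035 0 0 0 0 0;0.06 -0.040 0 0 0 0 0;0.06 -0.045 0 0 0 0 0;0.06 -0.050 0 0 0 0 0;0.06 -0.055 0 0 0 0 0;0.06 -0.060 0 0 0 0 0;0.06 -0.065 0 0 0 0 0;0.06 -0.070 0 0 0 0 0;0.06 -0.074 0 0 0 0 0;0.06 -0.076 0 0 0 0 0;0.06 -0.076 0 0 0 0 0'; python3 -c "
from vis import *
go((-.01,-.0085),.12)"
python3 jog.py '0.06 0.006 0 0 0 0 0;0.06 0.012 0 0 0 0 0;0.06 0.016 0 -0.01 0 0 0;0.06 0.016 0 -0.04 0 0 0;0.0 0.016 0 -0.06 0 0 0;0.0 0.016 0 -0.06 0 0 0;0.0 0.016 0 -0.06 0 0 0;0.0 0.016 0 -0.06 0 0 0;0.0 0.016 0 -0.06 0 0 0'; python3 -c "
from vis import *
go((-.023,.07),.14)
a=cv2.resize(ctrl.get_image('scene')[205:315,290:450,::-1],None,fx=5,fy=5,interpolation=2)
cv2.imwrite('pics/s4.png',a)"
```

```text
t: 8.03
tool_pos: [0.5557, 0.0756, 0.1183]
tool_rot: [2.468, 1.943, -0.001]
contact_force: [1.1, 1.4, 1.2]
opening: 0.0607
grip_force: 0.8
t 8.0333 shift [-0.0012 -0.0001 -0.0017] rot [ 0.      0.0008 -0.0005] world [0.5553 0.0744 0.12  ]
now unit [-0.0099 -0.0073] z 0.1183 F [1.07 1.36 1.21]
t: 8.78
tool_pos: [0.5586, 0.0919, 0.1767]
tool_rot: [-2.467, -1.943, 0.004]
contact_force: [-0.4, -0.6, -0.1]
opening: 0.0004
grip_force: 0.0
t 8.7833 shift [ 0.0607 -0.012   0.0367] rot [-0.0027  0.001   0.0002] world [0.561  0.1537 0.14  ]
now unit [-0.0109  0.0093] z 0.1767 F [-0.36 -0.56 -0.06]
```

View pics/s4.png

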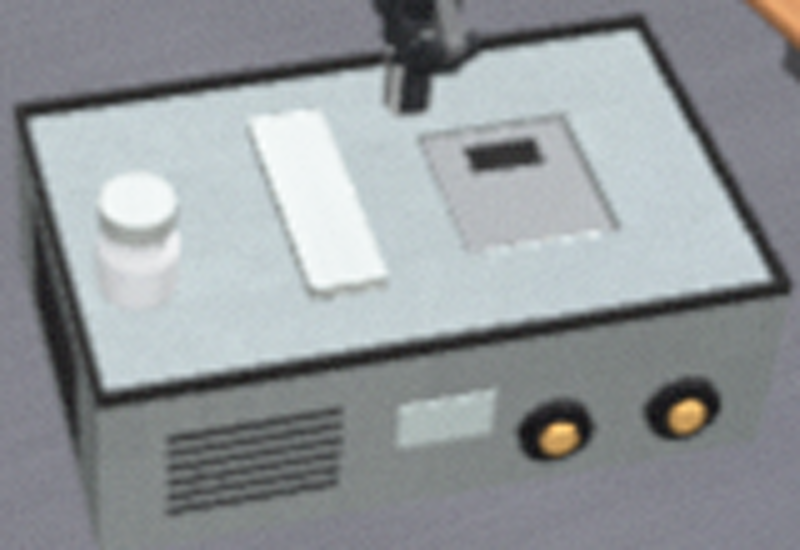

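```bash
python3 -c "
from vis import *
p=at('scene',sc((503,154)),.1185);print(p,M@(p[:2]-C))
for c in [(248,118),(322,108),(388,278),(312,296)]:
    p=at('scene',sc(c),.13);print((M@(p[:2]-C)).round(4))"
python3 jog.py '0 0.061 -0.012 0 0 0 0;0 0.061 -0.012 0 0 0 0;0 0.061 -0.012 0.02 0 0 0;0 0.061 -0.012 0.037 0 0 0;0 0.061 -0.012 0.037 0 0 0;0 0.061 -0.012 0.037 0 0 0'; python3 -c "
from vis import *
go((-.023,.07),.12)"
```

```text
[0.55669867 0.15613626 0.1185    ] [-0.02778313  0.07131167]
[-0.0731 -0.0586]
[-0.0723 -0.0177]
[ 0.0595 -0.0193]
[ 0.0634 -0.0601]
t: 9.33
tool_pos: [0.5607, 0.1538, 0.1391]
tool_rot: [-2.466, -1.943, 0.006]
contact_force: [-0.3, -0.3, 0.3]
opening: 0.0
grip_force: 0.0
t 9.3333 shift [0.0001 0.0005 0.0191] rot [-0.0043  0.0018  0.0001] world [0.561  0.1537 0.12  ]
now unit [-0.0234  0.07  ] z 0.1391 F [-0.35 -0.29  0.27]
```

The bar now lies at unit y -60 to -18 mm, clear of the hatch, and the measured pad agrees within 5 mm. Now I'll press.

```bash
python3 jog.py '0 0 -0.002 0.008 0 0 0;0 0 -0.002 0.015 0 0 0;0 0 -0.002 0.018 0 0 0;0 0 -0.002 0.021 0 0 0;0 0 -0.002 0.024 0 0 0;0 0 -0.002 0.026 0 0 0;0 0 -0.002 0.028 0 0 0;0 0 -0.002 0.029 0 0 0;0 0 -0.002 0.029 0 0 0;0 0 -0.002 0.029 0 0 0'
```

```text
t: 10.17
tool_pos: [0.5603, 0.1543, 0.1134]
tool_rot: [2.468, 1.944, -0.0]
contact_force: [-3.8, -0.7, 5.1]
opening: 0.0002
grip_force: 2.6
```

```bash
python3 jog.py '0 0 0 0.002 0 0 0;0 0 0 0.004 0 0 0;0 0 0 0.005 0 0 0;0 0 0 0.005 0 0 0;0 0 0 0.005 0 0 0'
```

```text
t: 10.58
tool_pos: [0.5607, 0.1544, 0.1102]
tool_rot: [2.468, 1.944, -0.0]
contact_force: [-7.0, -1.1, 12.7]
opening: 0.0002
grip_force: 6.6
```

```bash
python3 jog.py '0 0 0 0.002 0 0 0;0 0 0 0.003 0 0 0;0 0 0 0.003 0 0 0;0 0 0 0.003 0 0 0'; python3 jog.py '0 0 0 -0.03 0 0 0;0 0 0 -0.06 0 0 0;0 0 -0.01 -0.10 0 0 0;0 0 -0.03 -0.14 0 0 0;0 0 -0.06 -0.17 0 0 0;0 0 -0.09 -0.19 0 0 0;0 0 -0.12 -0.2 0 0 0;0 0 -0.15 -0.2 0 0 0;0 0 -0.15 -0.2 0 0 0;0 0 -0.15 -0.2 0 0 0;0 0 -0.15 -0.2 0 0 0;0 0 -0.15 -0.2 0 0 0;0 0 -0.15 -0.2 0 0 0;0 0 -0.15 -0.2 0 0 0;0 0 -0.15 -0.2 0 0 0'; python3 -c "
from vis import *
a=cv2.resize(ctrl.get_image('scene')[165:315,280:460,::-1],None,fx=4,fy=4,interpolation=2)
cv2.imwrite('pics/s5.png',a)"
```

```text
t: 10.92
tool_pos: [0.5609, 0.1544, 0.1099]
tool_rot: [2.467, 1.944, -0.0]
contact_force: [-13.2, -3.8, 24.0]
opening: 0.0002
grip_force: 12.8
t: 12.17
tool_pos: [0.4148, 0.1894, 0.3038]
tool_rot: [-2.468, -1.943, 0.002]
contact_force: [-0.8, 0.2, 0.5]
opening: 0.0
grip_force: 0.0
```

View pics/s5.png

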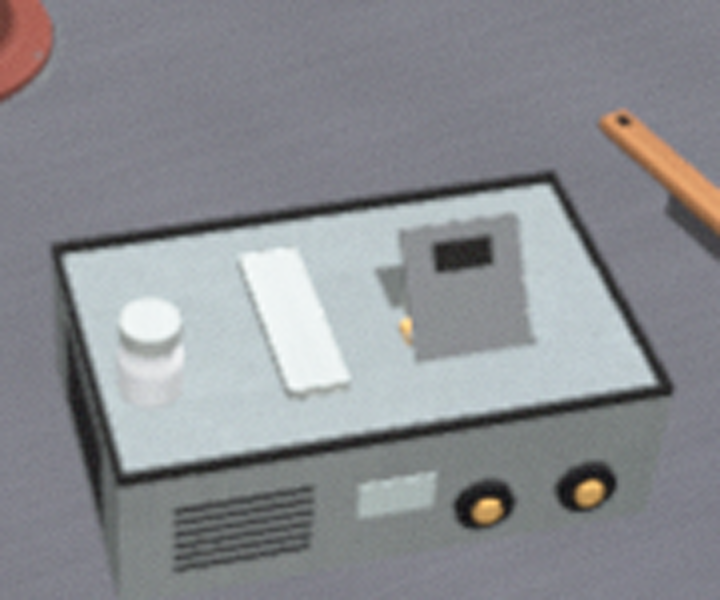

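The hatch stands up, with its free edge at about (400,232)–(520,215), and the bar and jar are on the deck. I'll check the angle numerically before handing in.

```bash
python3 - <<'E'
from vis import *
p=ctrl.camera_params("scene");Ti=np.linalg.inv(p["T"])
for a in(.8,1.0,1.15):
    for y in(.03,.11):
        w=np.r_[C+M.T@np.array([.045-.09*np.cos(a),y]),.117+.09*np.sin(a),1]
        c=Ti@w; s=c[:2]/c[2]; s=s*(1+p["k1"]*s@s)
        u=s*p["fx"]+[p["cx"],p["cy"]]; print(a,y,((u-[280,165]+.5)*4-.5).round(1))
E
```

```text
0.8 0.03 [395.1 230.7]
0.8 0.11 [512.6 213.2]
1.0 0.03 [403.  231.8]
1.0 0.11 [522. 214.]
1.15 0.03 [409.4 236.2]
1.15 0.11 [529.5 218.3]
```

```bash
python3 - <<'E'
from vis import *
ims=[]
for n,(r0,c0) in (("scene",(205,360)),("top",(185,215))):
    im=ctrl.get_image(n)[:,:,::-1][r0:r0+60,c0:c0+78]; im=np.ascontiguousarray(cv2.resize(im,None,fx=5,fy=5,interpolation=2))
    p=ctrl.camera_params(n);Ti=np.linalg.inv(p["T"])
    for a,col in((0.9,(0,0,255)),(1.15,(0,255,0))):
        for x,y,z in[(r,y,0) for r in(0,.09) for y in(.03,.11)]:
            w=np.r_[C+M.T@np.array([.045-x*np.cos(a),y]),.117+x*np.sin(a),1]
            c=Ti@w; s=c[:2]/c[2]; s=s*(1+p["k1"]*s@s)
            u=((s*p["fx"]+[p["cx"],p["cy"]]-[c0,r0]+.5)*5-.5).round().astype(int); cv2.circle(im,tuple(int(v) for v in u),3,col,1)
    ims.append(im)
cv2.imwrite("pics/chk.png",cv2.hconcat(ims))
E
```

```text
(no output)
```

View pics/chk.png

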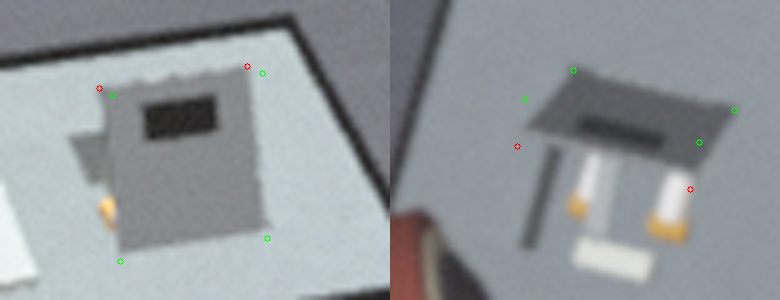

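The hatch is open by roughly 1.0–1.15 rad and the fuses are visible. I'll check that it has stopped moving.

```bash
cat > e.py <<'E'
from vis import *
np.save("/tmp/"+__import__("sys").argv[1],np.mean([ctrl.get_image("top").astype(float) for _ in range(6)],0)[185:245,215:293])
E
python3 e.py a; python3 jog.py '0 0 0 0 0 0 0;0 0 0 0 0 0 0;0 0 0 0 0 0 0;0 0 0 0 0 0 0;0 0 0 0 0 0 0;0 0 0 0 0 0 0;0 0 0 0 0 0 0;0 0 0 0 0 0 0;0 0 0 0 0 0 0;0 0 0 0 0 0 0;0 0 0 0 0 0 0;0 0 0 0 0 0 0' | head -1; python3 e.py b; python3 - <<'E'
import numpy as np,cv2
a,b=np.load("/tmp/a.npy"),np.load("/tmp/b.npy"); d=abs(a-b)[:40].mean(2); print(d.mean(),d.max())
h=np.hstack([a,b])[:,:,::-1].astype(np.uint8); cv2.imwrite("pics/ab.png",cv2.resize(h,None,fx=5,fy=5,interpolation=2))
E
```

```text
t: 13.62
2.7608618233618225 57.33333333333332
```

View pics/ab.png

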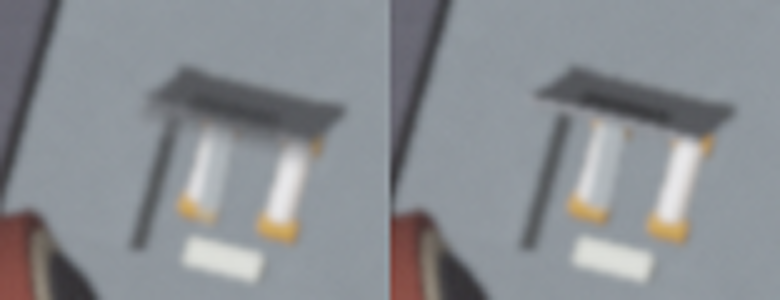

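The left (earlier) frame caught the hatch still swinging. In the right frame the free edge is at (535,97), which matches the prediction for 1.15 rad, so it is fully open. Handing in.

```bash
python3 -c "
from station import ctrl
print(ctrl.finish_job())"
```

```text
the job is handed in; nothing more can be done
None
```

The job is handed in: the bar lies flat on the empty part of the deck, clear of the hatch, and one full press popped the hatch open to its stop at about 1.15 rad; the arm never went near the jar, hammer, brush or tee.

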